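# Stand the toppled solar torch back up in its lane

## Task

The blue solar torch has toppled over in the green tray. Stand it upright on its black foot, wholly on the white square in the lane between the steel mug and the clear box, and let go of it only once it is down, without dropping it. Leave the mug and the box standing where they are; the orange torch is not wanted.

Things in the scene. Friction and masses are not known exactly. Their poses are not given: they have to be found in the camera images.
- torch: Blue solar torch: square bar 48 x 48 mm, 130 mm long, 0.15 to 0.31 kg, evenly spread; black foot, grey head with round white lens, dark solar panel on its -y side. Origin: centre of the foot's underside; z runs along its middle to the lens. It starts lying flat on the tray floor, panel up, across the lane, head to the robot's left, middle line 24 mm above the floor. Upright sides free.
- spot (a point): Centre of the white square, 76 x 76 mm, painted flush on the tray floor; z up. The fixed green tray is 400 mm long (this point's x, the direction of its grey painted lane) and 300 mm wide (y), its floor 6 mm thick on the wooden stool top, its rim 16 mm above the stool top. An orange torch of the blue one's shape lies on the stool to the tray's right (-y).
- mug: Steel mug, 80 mm across and 85 mm high, upright in the lane about 130 mm from the white square's centre, on its near or far side; the handle sticks out about 35 mm at the mug's +y side, roughly towards the robot's right. Origin: centre of its underside. Must stay put.
- clearbox: Closed clear plastic box with a white-rimmed snap lid, 84 x 89 mm over lid and catches, 60 mm high, in the lane about 130 mm from the white square's centre, on the side opposite the mug. Origin: centre of its underside. Must stay put.
Mind the look-alikes: they are no part of the job. Leave any purple look-alike of the mug alone.

How it is judged (in metres and radians):
At the end, for the whole second after the job is handed in: The blue torch stands on its foot on the tray floor, lens up, within 10 degrees of upright, its foot's centre within 20 mm of the centre of the white square, at rest; mug and clear box still stand (within 10 degrees) within 20 mm of where they were (angle between each of torch, mug, clearbox's own z axis and vertical below 0.17 rad and horizontal distance between torch and spot below 0.02 m and z of torch in the frame of spot between -0.006 and 0.006 m and linear speed of torch below 0.02 m/s and angular speed of torch below 0.2 rad/s and distance of each of mug, clearbox from where it was at the start of the episode below 0.02 m); the robot touches nothing.
It fails at once if the torch is let go while its foot's centre is more than 45 mm above the tray floor (z of torch in the frame of spot above 0.045 m and contact force between the fingers and torch below 0.01 N).
It fails at once if the mug is tipped or shoved more than 30 mm (distance of mug from where it was at the start of the episode above 0.03 m or angle between mug's own z axis and vertical above 0.5 rad).
It fails at once if the clear box is tipped or shoved more than 30 mm (distance of clearbox from where it was at the start of the episode above 0.03 m or angle between clearbox's own z axis and vertical above 0.5 rad).
It also fails if it takes over 29 s, if anything falls off the work surface, if the arm or the gripper's body presses on something with over 40 N, if the wrist force passes 120 N, or if a joint passes its speed limit or range.

## Robot

A 6-joint arm with a two-finger parallel gripper is mounted at the origin on the work surface. World frame = base frame: x ahead of the robot, y to its left, z up, the work surface at z = 0. Lengths are in mm, angles in rad, forces in N, time in s.
With the tool pointing down it reaches from about 275 to 825 mm from the base axis. Payload 4.9 kg.
Tool frame: the origin (TCP) lies at the very end of the fingers, on their centre line; the grasp point (between the pads) lies 19 mm behind it; z points along the fingers, y is the direction in which the jaws open and shut (so a half turn about z gives the same grasp; the last joint's range is limited). The gripper opens to 85 mm and grips with 20 to 120 N. Pads are 22 mm wide; open, the fingers measure 114 mm over their backs; the gripper's body (76 mm by 85 mm) begins 54 mm behind the grasp point. The pads swing forward as they close: fully open they stand 13 mm farther back than shut.
Start: joints at [-1.28, 0.326, -0.193, 1.052, 0, 1.437], TCP at [226.69, -501.129, 206.281] pointing down, gripper open.
Joint ranges: [-2.65, 2.65], [-0.97, 1.79], [-1.3, 1.35], [-1.93, 2.1], [-1.47, 1.37], [-3.14, 3.14]. Speed limits (rad/s): [2.57, 2.57, 3.14, 3.14, 3.14, 3.14].

## Interface

Orientations are given as [roll, pitch, yaw] about the fixed x, y, z axes, in that order (R = Rz(yaw) Ry(pitch) Rx(roll)).
In Python, from bench import bot, solve_ik, imaging gives the robot as it stands. Calls block until the motion is done:
- bot.move_ptp(position, orientation): joint-space move of the TCP to a pose.
- bot.movel(position, rot=None, max_speed=150, threshold=None): straight line of the TCP; rot=None keeps the orientation; max_speed is the mean speed in mm/s. With threshold (N) it stops when the force on the tool has changed by that much, and returns True; else False.
- bot.move_j(angles): joint-space move.
- bot.grip(opening, effort=None): opening from 0.0 (shut) to 1.0 (fully open); effort is the grip in N (None keeps the last); returns when the fingers have stopped.
- bot.dwell(seconds).
- solve_ik(position, orientation): joint angles nearest the present ones, or None.
- bot.get_state(): the state.
- imaging.capture(name): name is "scene" or "top"; returns the picture (420x560x3 uint8, blue, green, red); there is no depth.
- imaging.camera_model(name): a dict with "K" (3x3 intrinsics, pixels), "position" and "rotation" of the camera in the world. Camera axes: x right, y up, looking along -z (the intrinsics and any distortion apply to the point x, -y, -z); pixel columns grow to the right and rows downward; lengths in mm; the calibration is good to about 2 mm. A picture is of the moment at which its call begins. camera_model takes no time and is no camera call.
A pose or a line that the arm cannot do raises bot.IKError and nothing moves.
- bot.sign_off(): hands the job in, once; it reports no verdict.
The state is a dict: "t": time; "qpos": joint angles; "joint_velocities": joint speeds; "effort": joint torques, N m; "tcp_pos": TCP position; "orientation": TCP orientation; "contact_force": force on the tool from outside, world axes, zero at the start; "wrist_torque": the same for the moment, N m; "opening": opening from 0.0 (shut) to 1.0 (fully open).
Only numpy, scipy, OpenCV 4.12 (cv2) and the standard library are available. Lean on these libraries where they do the work, as an engineer would, in place of code of your own. Each camera call takes 0.05 s, during which the arm holds its last target. There are 200 camera calls.

## Working session

There is one attempt and no reset: what is moved stays moved. The work goes in short steps, each a Python script; the robot and the scene stay as the last script left them, time stands still between calls to the robot, and variables do not carry over. Pictures are saved under pics/ and viewed, about 8 in all and at most 12, crops included, and the job is handed in when it is done.

```bash
mkdir -p pics; ls; python3 - <<'E'
from bench import bot, imaging
import cv2
for n in("scene","top"):
    cv2.imwrite(f"pics/{n}0.png",imaging.capture(n)); m=imaging.camera_model(n); print(n,m)
print(bot.get_state())
E
```

```text
pics
scene {'K': array([[456.11032072,   0.        , 278.58855819],
       [  0.        , 456.11032072, 204.81746341],
       [  0.        ,   0.        ,   1.        ]]), 'position': array([875.1033859 , -93.48228042, 627.30603013]), 'rotation': array([0.62498028, 0.01402767, 1.16631299])}
top {'K': array([[422.67743946,   0.        , 278.6989823 ],
       [  0.        , 422.67743946, 209.78131994],
       [  0.        ,   0.        ,   1.        ]]), 'position': array([464.36950533,  66.96928911, 696.70068367]), 'rotation': array([ 0.08830879, -0.02846721, -1.56549897])}
{'t': 0.1, 'qpos': array([-1.28023893e+00,  3.26883586e-01, -1.93484240e-01,  1.05196570e+00,
       -2.74379222e-05,  1.43656801e+00]), 'joint_velocities': array([ 0.0015063 , -0.0016933 ,  0.00309922,  0.00078695,  0.00128146,
       -0.00086988]), 'effort': array([ 2.25643753e-04, -4.44238400e+01,  2.63038319e+01,  7.89052545e-03,
       -1.33632543e-04, -2.13755861e-06]), 'tcp_pos': array([ 226.49888073, -500.59652648,  205.57248301]), 'orientation': array([-3.14006561e+00, -1.78525779e-04,  4.24785590e-01]), 'contact_force': array([ 0.4942318 , -0.02274446, -0.31311634]), 'wrist_torque': array([ 0.02630907, -0.03248472, -0.0355843 ]), 'opening': 0.999631007022722}
```

View pics/top0.png

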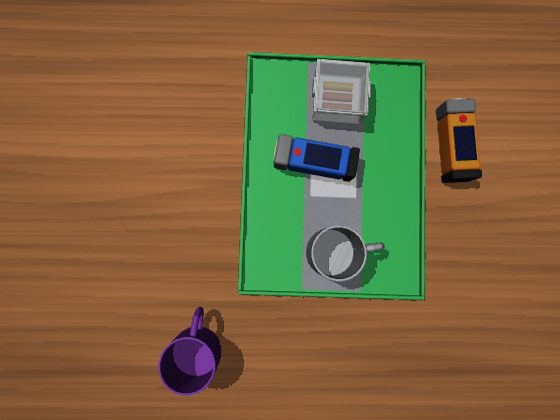

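View pics/scene0.png

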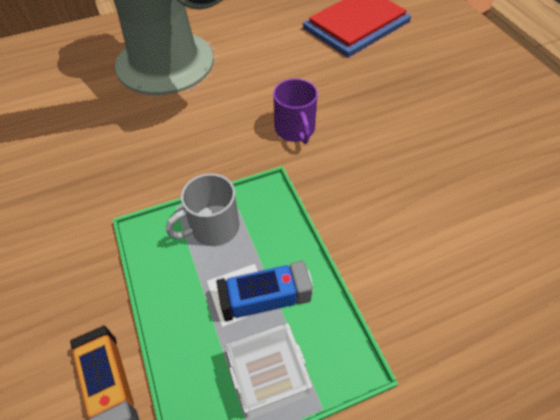

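The top view looks along the table with up = +x and left = +y. The blue torch lies at about (275–358, 135–180), with its head on the left, and partly covers the white square. The mug is on the near side at (338,252), and the box on the far side at (342,88). The scene view agrees. Next I'll enlarge crops to measure.

```bash
cat > h.py <<'E'
import numpy as np, cv2
from scipy.spatial.transform import Rotation as R
from bench import bot, imaging, solve_ik
def cam(n):
    m=imaging.camera_model(n); return m["K"],R.from_euler("xyz",m["rotation"]).as_matrix(),m["position"]
def proj(n,P):
    K,Rm,p=cam(n); c=(np.atleast_2d(P)-p)@Rm*[1,-1,-1]; u=c@K.T; return u[:,:2]/u[:,2:]
def ray(n,uv):
    K,Rm,p=cam(n); uv=np.atleast_2d(uv); d=np.c_[uv,np.ones(len(uv))]@np.linalg.inv(K).T*[1,-1,-1]; return p,d@Rm.T
def onplane(n,uv,z):
    p,d=ray(n,uv); return p+d*((z-p[2])/d[:,2:])
E
python3 - <<'E'
from h import *
for n in("top","scene"):
    im=cv2.imread(f"pics/{n}0.png"); h=cv2.cvtColor(im,cv2.COLOR_BGR2HSV)
    g=cv2.inRange(h,(50,120,40),(75,255,255)); cs,_=cv2.findContours(g,0,1); c=cv2.convexHull(max(cs,key=cv2.contourArea))
    q=cv2.approxPolyDP(c,8,True)[:,0].astype(float); print(n,q.tolist())
    for z in(0,16,60,): print(z,onplane(n,q,z)[:,:2].round(0).tolist())
a=cv2.imread("pics/top0.png")[125:210,262:378]; cv2.imwrite("pics/t6.png",cv2.resize(a,None,fx=6.8,fy=6.8,interpolation=cv2.INTER_CUBIC))
a=cv2.imread("pics/scene0.png")[250:335,200:316]; cv2.imwrite("pics/s6.png",cv2.resize(a,None,fx=6.8,fy=6.8,interpolation=cv2.INTER_CUBIC))
E
```

```text
top [[249.0, 52.0], [424.0, 60.0], [423.0, 299.0], [238.0, 293.0]]
0 [[796.0, 100.0], [788.0, -202.0], [381.0, -190.0], [390.0, 113.0]]
16 [[789.0, 99.0], [780.0, -196.0], [383.0, -184.0], [392.0, 112.0]]
60 [[768.0, 97.0], [760.0, -179.0], [388.0, -168.0], [397.0, 109.0]]
scene [[115.0, 219.0], [179.0, 199.0], [243.0, 419.0], [157.0, 419.0]]
0 [[372.0, -185.0], [375.0, -75.0], [745.0, -97.0], [702.0, -197.0]]
16 [[385.0, -183.0], [388.0, -76.0], [749.0, -96.0], [706.0, -194.0]]
60 [[420.0, -176.0], [423.0, -77.0], [758.0, -96.0], [718.0, -187.0]]
```

View pics/t6.png

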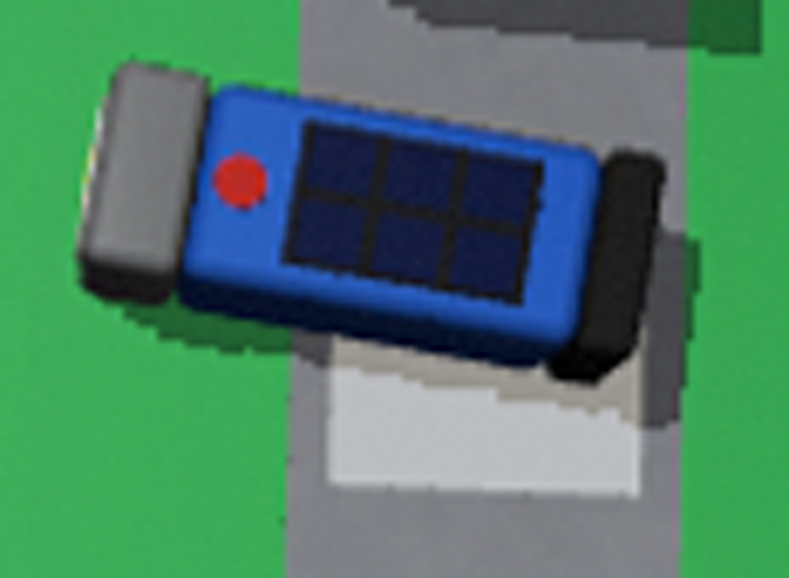

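View pics/s6.png

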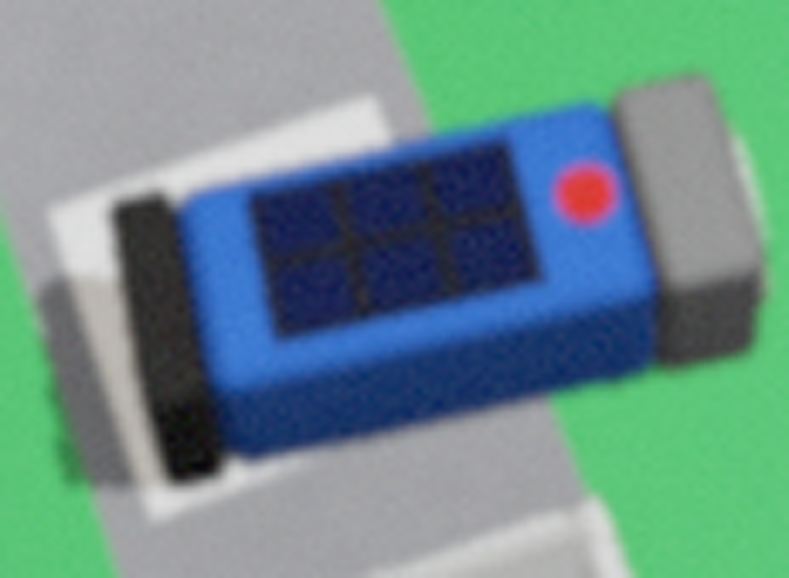

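The enlarged crops show the near corners of the white square at t6 (328,488) and (640,496), and its scene corners at s6 (50,212), (375,97) and (152,520). The torch's top-face corners in t6 are head (122,66)/(84,252) and foot (663,157)/(632,345). In s6 they are head (705,78)/(760,258) and foot (118,203)/(165,412).

```bash
python3 - <<'E'
from h import *
T=lambda a:np.array([262,125])+(np.array(a)+.5)/6.8-.5
S=lambda a:np.array([200,250])+(np.array(a)+.5)/6.8-.5
print("sq top",onplane("top",T([(328,488),(640,496)]),6).round(1).tolist())
print("sq scene L,T,B",onplane("scene",S([(50,212),(375,97),(152,520)]),6).round(1).tolist())
for n,a in(("top",T([(122,66),(84,252),(663,157),(632,345)])),("scene",S([(760,258),(705,78),(165,412),(118,203)]))):
    q=onplane(n,a,54)[:,:2]; h=(q[0]+q[1])/2; f=(q[2]+q[3])/2
    print(n,q.round(1).tolist(),"head",h.round(1),"foot",f.round(1),"len",np.linalg.norm(h-f),"ang",np.degrees(np.arctan2(*(h-f)[::-1])))
print("mug rim top",onplane("top",[(312,253),(366,253),(339,226),(339,280)],91)[:,:2].round(0).tolist())
print("box lid top",onplane("top",[(315,60),(370,63),(368,114),(313,110)],66)[:,:2].round(0).tolist())
# IK feasibility: grasp with tilt a from vertical, both ends
q0=bot.get_state()
for dx in(0,):
  for a in(0,15,30,45,60):
    for sgn in(1,):
      # tool z=(0,-sin a,-cos a); tool y=+-x
      for fl in(1,-1):
        def rot(ang,yaw=0):
            z=np.array([0,-np.sin(ang),-np.cos(ang)]); y=np.array([fl,0,0.]); M=np.c_[np.cross(y,z),y,z]; return R.from_euler('z',yaw).as_matrix()@M
        out=[]
        for ang,p in((np.radians(a),(625,0,30)),(np.radians(a-90),(585,-40,92))):
            M=rot(ang); tcp=np.array(p)+19*M[:,2]; r=R.from_matrix(M).as_euler("xyz")
            s=solve_ik(tcp,r); out.append(None if s is None else np.round(s,2).tolist())
        print(a,fl,out)
E
```

```text
sq top [[548.3, -3.6, 6.0], [547.0, -79.7, 6.0]]
sq scene L,T,B [[545.6, -79.1, 6.0], [547.7, -2.7, 6.0], [621.4, -81.4, 6.0]]
top [[639.0, 48.3], [595.9, 56.7], [619.4, -75.6], [575.8, -68.0]] head [617.4  52.5] foot [597.6 -71.8] len 125.91491263579397 ang 80.93331482797642
scene [[638.1, 48.0], [596.4, 55.2], [621.3, -72.8], [574.7, -66.8]] head [617.3  51.6] foot [598.  -69.8] len 122.96824440852406 ang 80.96278501397376
mug rim top [[456.0, 2.0], [457.0, -76.0], [495.0, -37.0], [418.0, -36.0]]
box lid top [[754.0, -6.0], [751.0, -92.0], [669.0, -87.0], [674.0, -3.0]]
0 1 [[-0.12, 0.64, -0.22, 0.71, 0.0, 1.45], None]
0 -1 [[-0.12, 0.64, -0.22, 0.71, 0.0, -1.69], None]
15 1 [[0.01, 0.66, -0.21, 0.7, -0.26, 1.58], [-0.63, 1.2, 0.29, 1.81, 0.89, 0.34]]
15 -1 [[0.01, 0.66, -0.21, 0.7, -0.26, -1.56], [-0.63, 1.2, 0.29, 1.81, 0.89, -2.8]]
30 1 [[0.13, 0.74, -0.16, 0.75, -0.52, 1.72], [-0.6, 0.98, 0.12, 1.48, 0.8, 0.63]]
30 -1 [[0.13, 0.74, -0.16, 0.75, -0.52, -1.42], [-0.6, 0.98, 0.12, 1.48, 0.8, -2.51]]
45 1 [[0.23, 0.86, -0.07, 0.87, -0.76, 1.88], [-0.53, 0.8, -0.03, 1.21, 0.66, 0.88]]
45 -1 [[0.23, 0.86, -0.07, 0.87, -0.76, -1.26], [-0.53, 0.8, -0.03, 1.21, 0.66, -2.26]]
60 1 [[0.3, 1.02, 0.08, 1.1, -0.98, 2.12], [-0.44, 0.65, -0.14, 1.01, 0.47, 1.07]]
60 -1 [[0.3, 1.02, 0.08, 1.1, -0.98, -1.02], [-0.44, 0.65, -0.14, 1.01, 0.47, -2.07]]<sys>:0: UserWarning: Gimbal lock detected. Setting third angle to zero since it is not possible to uniquely determine all angles.
```

The square's centre is at about (585,-42) in both views. The torch's middle is at (607.5,-9.3) and its axis at 80.95°; the two views agree within 1 mm. I'll grasp across its sides with a 25° tilt, so the hand ends 25° below horizontal when the torch is upright.

```bash
cat >> h.py <<'E'
SPOT=np.array([585,-42,6.]); th=np.radians(80.95); d=np.array([np.cos(th),np.sin(th),0]); n=np.array([d[1],-d[0],0]); up=np.array([0,0,1.])
FOOT=np.array([607.5,-9.3,30])-65*d
a=np.radians(25); z=-np.sin(a)*d-np.cos(a)*up; M0=np.c_[np.cross(n,z),n,z]      # tool at grasp
P0=FOOT+75*d+2*up+19*z
Q=R.from_rotvec(n*np.pi/2).as_matrix()                                            # torch d -> up
M1=Q@M0; OFF=Q@(P0-FOOT)                                                          # tool offset from foot when upright
eul=lambda M:R.from_matrix(M).as_euler("xyz"); E0=eul(M0); E1=eul(M1)
E
python3 - <<'E'
from h import *
print(Q@d,P0,M1[:,2],OFF)
for nm,p,e in(("pre",P0-110*z,E0),("grasp",P0,E0),("lift",P0+140*up,E0),("up",SPOT+OFF+95*up,E1),("place",SPOT+OFF,E1),("ret",SPOT+OFF-130*M1[:,2],E1)):
    s=solve_ik(p,e); print(nm,p.round(0),None if s is None else np.round(s,2))
bot.grip(.8,60)
bot.move_ptp(P0-110*z,E0); bot.movel(P0,max_speed=130)
st=bot.get_state(); print(st["t"],st["tcp_pos"]-P0,st["contact_force"],st["opening"])
cv2.imwrite("pics/g.png",np.hstack([imaging.capture("top")[40:310,200:460],imaging.capture("scene")[120:390,120:380]]))
E
```

```text
[2.27285786e-17 1.26042932e-16 1.00000000e+00] [607.80991356  -7.35427377  14.78015205] [ 0.14255889  0.89502557 -0.42261826] [ 2.39402617 15.03038291 66.97025303]
pre [615.  39. 114.] [ 0.16  0.65  0.01  1.07 -0.41  1.92]
grasp [608.  -7.  15.] [ 0.09  0.72 -0.14  0.82 -0.42  1.84]
lift [608.  -7. 155.] [ 0.09  0.58 -0.01  1.1  -0.42  1.84]
up [587. -27. 168.] [-0.65  0.86  0.03  1.53  0.92  0.66]
place [587. -27.  73.] [-0.65  0.99  0.01  1.39  0.92  0.66]
ret [ 569. -143.  128.] [-0.81  1.02  0.24  1.7   0.81  0.51]
3.8583 [0.69628335 0.13049638 0.69122728] [-0.32034808  0.59827629  0.6165162 ] 0.7989534977158688
```

View pics/g.png

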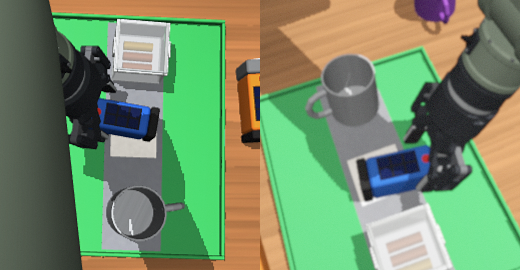

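In both halves the fingers straddle the torch near its head. They are clear of the box, which is at (140,45) in the left half, and there has been no contact. Now I'll close, lift and turn it upright.

```bash
python3 - <<'E'
from h import *
bot.grip(0,60); st=bot.get_state(); print(st["t"],st["opening"],st["contact_force"].round(1))
bot.movel(P0+30*up,max_speed=80); st=bot.get_state(); print(st["t"],st["opening"],st["contact_force"].round(1))
if st["opening"]>.3:
    bot.movel(P0+140*up,max_speed=150); bot.move_ptp(SPOT+OFF+95*up,E1); bot.dwell(.2)
    st=bot.get_state(); print(st["t"],st["opening"],st["contact_force"].round(1),st["tcp_pos"]-(SPOT+OFF+95*up))
cv2.imwrite("pics/u.png",np.hstack([imaging.capture("top")[40:310,200:460],imaging.capture("scene")[100:370,120:380]]).repeat(1,0))
E
```

```text
4.275 0.5456392320902616 [0.3 2.7 6.4]
4.8 0.5379042433656699 [ 0.2 -0.8 -2.9]
7.1 0.5477063648612587 [ 0.3  0.4 -1.8] [0.04047494 1.57533903 0.28238842]
```

View pics/u.png

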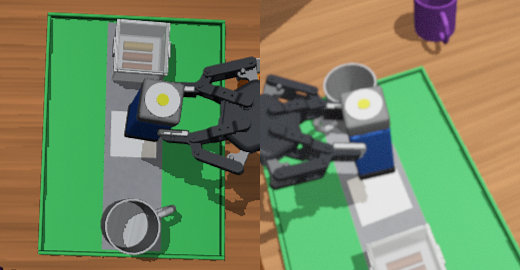

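The torch is held upright over the square. The lens centre is at left-half (162,99) and right-half (363,104), which are full-image top (362,139) and scene (223,204). I'll compare those with the prediction.

```bash
python3 - <<'E'
from h import *
from scipy.optimize import least_squares
L=SPOT+[0,0,225]; print(proj("top",L),proj("scene",L))
f=lambda p:np.r_[(proj("top",p)-[362,139])[0],(proj("scene",p)-[223,204])[0]]
r=least_squares(f,L); print(r.x,r.x-L,r.fun)
t=cv2.imread("pics/u.png"); a=cv2.resize(t[60:150,110:200],None,fx=4.4,fy=4.4,interpolation=cv2.INTER_CUBIC); b=cv2.resize(t[75:185,325:415],None,fx=4.4,fy=4.4,interpolation=cv2.INTER_CUBIC)
a=cv2.copyMakeBorder(a,0,b.shape[0]-a.shape[0],0,0,0); cv2.imwrite("pics/u4.png",np.hstack([a,b]))
# predicted side edge corners at foot / head
print(d,[ (c,(proj("top",SPOT+up*h+95*up+24*(c[0]*n+c[1]*d))-[310,100]).round(0).tolist(),(proj("scene",SPOT+up*h+95*up+24*(c[0]*n+c[1]*d))-[185,175]).round(0).tolist(),h) for c in((1,1),(-1,1),(1,-1),(-1,-1)) for h in(0,130)])
E
```

```text
[[363.96780355 140.49703373]] [[221.5533683  204.52364947]]
[586.15495574 -40.03859161 232.30673676] [1.15495574 1.96140839 1.30673676] [0.4903355  0.177519   0.49646452 0.01156342]
[0.15729633 0.98755145 0.        ] [((1, 1), [[19.0, 44.0]], [[70.0, 100.0]], 0), ((1, 1), [[36.0, 16.0]], [[63.0, 43.0]], 130), ((-1, 1), [[14.0, 77.0]], [[62.0, 69.0]], 0), ((-1, 1), [[30.0, 58.0]], [[54.0, 8.0]], 130), ((1, -1), [[52.0, 50.0]], [[33.0, 108.0]], 0), ((1, -1), [[78.0, 24.0]], [[18.0, 52.0]], 130), ((-1, -1), [[47.0, 82.0]], [[27.0, 76.0]], 0), ((-1, -1), [[72.0, 65.0]], [[11.0, 17.0]], 130)]
```

View pics/u4.png

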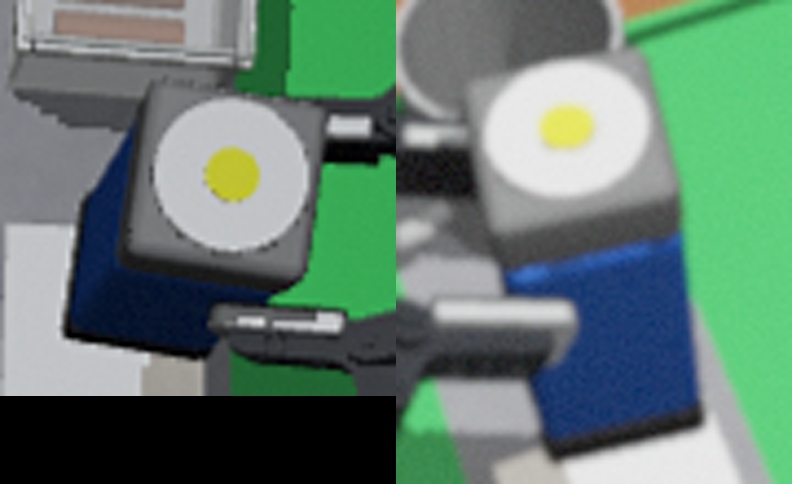

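The foot corners and the lens match the prediction within about 2 mm, except the foot reads about 5 px high in the scene view, so it may sit slightly higher than assumed. I'll lower it the last few millimetres with a force stop.

```bash
python3 - <<'E'
from h import *
G=SPOT+OFF
bot.movel(G+12*up,max_speed=80); bot.dwell(.3); st=bot.get_state(); print(st["t"],st["contact_force"].round(1),(st["tcp_pos"]-G).round(1))
hit=bot.movel(G-8*up,max_speed=12,threshold=5); bot.dwell(.2)
st=bot.get_state(); print(hit,st["t"],st["contact_force"].round(1),(st["tcp_pos"]-G).round(1),(st["orientation"]-E1).round(3))
cv2.imwrite("pics/d.png",np.hstack([imaging.capture("top")[40:310,200:460],imaging.capture("scene")[100:370,120:380]]))
E
```

```text
8.6833 [ 0.4 -0.  -1.8] [ 0.1 -0.1 12.3]
True 9.875 [-0.5 -1.8  5.3] [-0.  -0.   0.7] [-6.282e+00 -1.000e-03 -2.000e-03]
```

View pics/d.png

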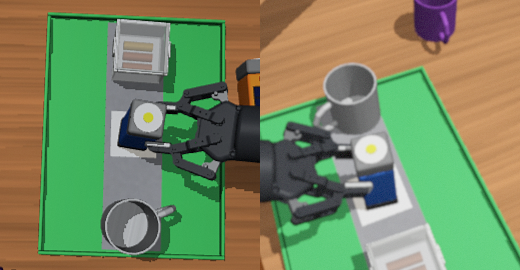

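The foot touched down 0.7 mm above the nominal height with about 5 N, and it is on the white square. Now I'll let go, back out along the tool axis, and check.

```bash
python3 - <<'E'
from h import *
bot.grip(.8); bot.dwell(.2)
p=bot.get_state()["tcp_pos"]; bot.movel(p-20*M1[:,2],max_speed=50); bot.movel(p-130*M1[:,2],max_speed=120); bot.dwell(.3)
st=bot.get_state(); print(st["t"],st["contact_force"].round(1),proj("top",SPOT+130*up),proj("scene",SPOT+130*up))
t,s=imaging.capture("top"),imaging.capture("scene"); cv2.imwrite("pics/t9.png",t)
a=cv2.resize(t[120:210,290:380],None,fx=4.4,fy=4.4,interpolation=cv2.INTER_CUBIC); b=cv2.resize(s[215:325,185:275],None,fx=4.4,fy=4.4,interpolation=cv2.INTER_CUBIC)
a=cv2.copyMakeBorder(a,0,b.shape[0]-a.shape[0],0,0,0); cv2.imwrite("pics/f.png",np.hstack([a,b]))
E
```

```text
12.4333 [-0.8 -0.   1.1] [[347.8683744  158.14372749]] [[230.37360793 249.2675281 ]]
```

View pics/f.png

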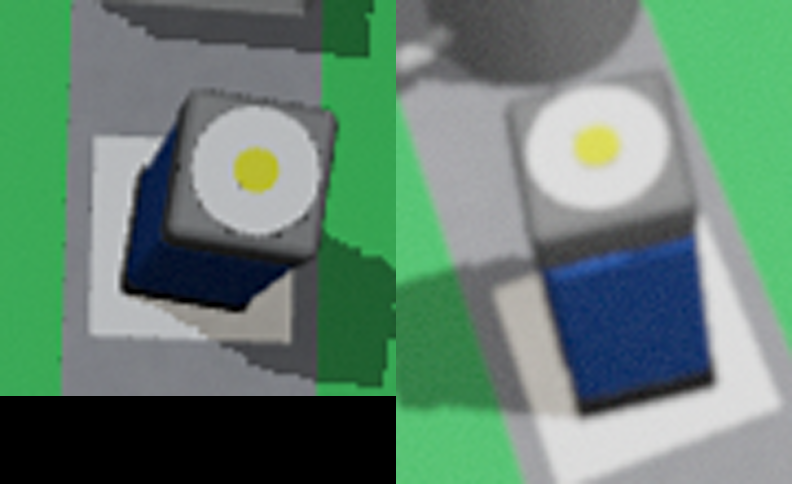

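View pics/t9.png

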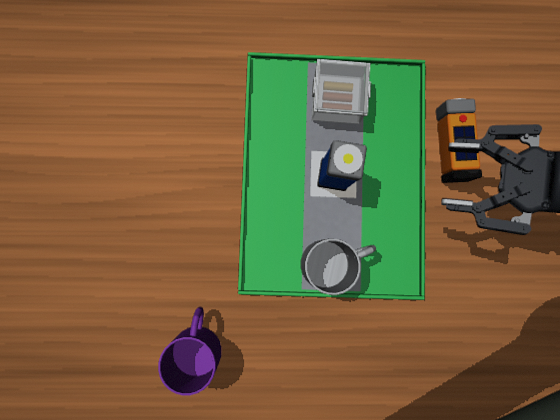

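The torch stands on the square: lens at full-image (348,158), as predicted. But the mug has moved: its rim centre was at about (338,252) and is now at about (332,265). The pictures place this between the grasp and the turn. I'll measure the shift and check options for nudging the mug back.

```bash
python3 - <<'E'
from h import *
A=cv2.imread("pics/top0.png");B=cv2.imread("pics/t9.png")
k=np.zeros((64,64),np.uint8);cv2.circle(k,(32,32),30,255,-1)
for c in((338,252),(339,253)):
    T=A[c[1]-32:c[1]+32,c[0]-32:c[0]+32]
    r=cv2.matchTemplate(B[:, :440],T,cv2.TM_CCORR_NORMED,mask=k); _,v,_,l=cv2.minMaxLoc(r[180:300]); l=(l[0],l[1]+180)
    q=onplane("top",[c,(l[0]+32,l[1]+32)],91)[:,:2]; print("tm",v,l[0]+32-c[0],l[1]+32-c[1],q.round(1).tolist(),(q[1]-q[0]).round(1))
for I in(A,B):
    g=cv2.cvtColor(cv2.resize(I[200:310,280:400],None,fx=4,fy=4,interpolation=cv2.INTER_CUBIC),cv2.COLOR_BGR2GRAY)
    h=cv2.HoughCircles(g,cv2.HOUGH_GRADIENT,1.5,200,param1=120,param2=30,minRadius=95,maxRadius=125)
    if h is not None:
        x,y,r=h[0,0]; uv=(280+(x+.5)/4-.5,200+(y+.5)/4-.5); print("hough",uv,r/4,onplane("top",[uv],91)[0].round(1))
# push poses: tip leads, tool leaning back to robot
for tilt in(0,15,25):
  for x in(370,380,395,410):
    t=np.radians(tilt); zz=np.array([np.sin(t),0,-np.cos(t)])
    for s in(1,-1):
        y=np.array([0,s,0.]); M=np.c_[np.cross(y,zz),y,zz]; q=solve_ik([x,-30,35],eul(M)); print(tilt,x,s,None if q is None else q.round(2))
print(bot.get_state()["t"],bot.get_state()["tcp_pos"])
crop=[cv2.resize(I[200:310,280:400],None,fx=3.3,fy=3.3,interpolation=cv2.INTER_CUBIC) for I in(A,B)]; cv2.imwrite("pics/mug.png",np.hstack(crop))
E
```

```text
tm 0.9861215949058533 -6 13 [[458.1, -35.3], [439.6, -26.5]] [-18.5   8.7]
tm 0.984319269657135 -6 13 [[456.7, -36.7], [438.1, -28.0]] [-18.5   8.7]
hough (np.float32(338.6875), np.float32(253.0625)) 25.6625 [456.6 -36.3  91. ]
hough (np.float32(331.5625), np.float32(266.5625)) 28.1375 [437.3 -25.9  91. ]
0 370 1 [-0.28  0.23 -0.86  0.48  0.   -0.28]
0 370 -1 [-0.28  0.23 -0.86  0.48  0.    2.86]
0 380 1 [-0.27  0.25 -0.84  0.49  0.   -0.27]
0 380 -1 [-0.27  0.25 -0.84  0.49  0.    2.87]
0 395 1 [-0.26  0.27 -0.8   0.5   0.   -0.26]
0 395 -1 [-0.26  0.27 -0.8   0.5   0.    2.88]
0 410 1 [-0.25  0.29 -0.77  0.51  0.   -0.25]
0 410 -1 [-0.25  0.29 -0.77  0.51  0.    2.89]
15 370 1 [-0.36  0.08 -1.13  0.11  0.09 -0.35]
15 370 -1 [-0.36  0.08 -1.13  0.11  0.09  2.79]
15 380 1 [-0.35  0.1  -1.11  0.12  0.09 -0.34]
15 380 -1 [-0.35  0.1  -1.11  0.12  0.09  2.8 ]
15 395 1 [-0.34  0.13 -1.07  0.12  0.09 -0.32]
15 395 -1 [-0.34  0.13 -1.07  0.12  0.09  2.82]
15 410 1 [-0.32  0.15 -1.04  0.13  0.08 -0.31]
15 410 -1 [-0.32  0.15 -1.04  0.13  0.08  2.83]
25 370 1 None
25 370 -1 None
25 380 1 [-0.43  0.06 -1.29 -0.19  0.18 -0.4 ]
25 380 -1 [-0.43  0.06 -1.29 -0.19  0.18  2.75]
25 395 1 [-0.41  0.09 -1.26 -0.19  0.17 -0.37]
25 395 -1 [-0.41  0.09 -1.26 -0.19  0.17  2.77]
25 410 1 [-0.38  0.11 -1.23 -0.18  0.16 -0.35]
25 410 -1 [-0.38  0.11 -1.23 -0.18  0.16  2.79]
12.5333 [ 568.12160088 -142.69904563  127.33433935]
```

View pics/mug.png

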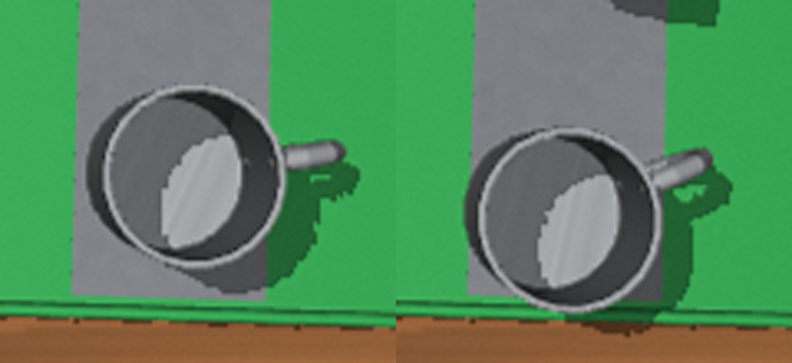

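The mug's rim centre went from (194,176) to (570,220) in the crop. That is a shift of about (-18.5,+9) mm, or 20.6 mm, right at the limit. I'll push it back along (0.9,-0.43) with closed fingertips, low on its near wall.

```bash
python3 - <<'E'
from h import *
u=np.array([.9,-.436,0]); u/=np.linalg.norm(u); C=np.array([438.3,-27,0]); t=np.radians(15)
zz=np.sin(t)*u-np.cos(t)*up
best=None; q0=bot.get_state()["qpos"]
for s in(1,-1):
    y=s*np.cross(up,u); M=np.c_[np.cross(y,zz),y,zz]; e=eul(M)
    A=C-76*u+35*up; qs=[solve_ik(A+h*up,e) for h in(185,0)]+[solve_ik(C-35*u+35*up,e)]
    if all(q is not None for q in qs):
        c=abs(qs[0]-q0).max()
        if best is None or c<best[0]: best=(c,e,A)
c,e,A=best; print(c,A)
p=bot.get_state()["tcp_pos"]
bot.movel(p+[-20,-30,130],max_speed=200)
bot.grip(0,20)
try: bot.movel(A+185*up,rot=e,max_speed=150); print("line")
except bot.IKError as x:
    print("ptp",x); bot.move_ptp(A+185*up,e)
st=bot.get_state(); print(st["t"],st["tcp_pos"].round(1),st["contact_force"].round(1))
B=imaging.capture("top"); cv2.imwrite("pics/p.png",B)
bot.movel(A,max_speed=150); st=bot.get_state(); print(st["t"],st["tcp_pos"].round(1),st["contact_force"].round(1))
print("hit",bot.movel(C-56*u+35*up,max_speed=40,threshold=8)); st=bot.get_state(); print(st["t"],((st["tcp_pos"]-C)@u).round(1),st["contact_force"].round(1))
print("hit",bot.movel(C+(18-51)*u+35*up,max_speed=25,threshold=15)); st=bot.get_state(); print(st["t"],((st["tcp_pos"]-C)@u).round(1),st["contact_force"].round(1))
bot.movel(A,max_speed=120); bot.movel(A+160*up,max_speed=170)
bot.dwell(.1); B=imaging.capture("top"); S=imaging.capture("scene"); cv2.imwrite("pics/t10.png",B); cv2.imwrite("pics/s10.png",S); print(bot.get_state()["t"])
A0=cv2.imread("pics/top0.png"); k=np.zeros((64,64),np.uint8);cv2.circle(k,(32,32),30,255,-1)
T=A0[220:284,306:370]; r=cv2.matchTemplate(B[180:330,270:440],T,cv2.TM_CCORR_NORMED,mask=k);_,v,_,l=cv2.minMaxLoc(r); print(v,"shift px",l[0]+270-306,l[1]+180-220)
cv2.imwrite("pics/last.png",cv2.resize(np.hstack([B[40:310,200:460],S[100:370,120:380]]),None,fx=1.53,fy=1.53))
E
```

```text
1.252740661305736 [369.90328296   6.13440959  35.        ]
line
15.975 [370.6   5.7 220.3] [ 0.4 -0.4 -0.4]
17.4083 [370.4   6.   35.4] [ 0.4 -0.1 -0.3]
hit False
18.0583 -56.2 [ 0.4 -0.1 -0.3]
hit False
19.125 -32.9 [-1.5  0.6 -0.9]
20.925
0.9917281866073608 shift px -3 6
```

View pics/last.png

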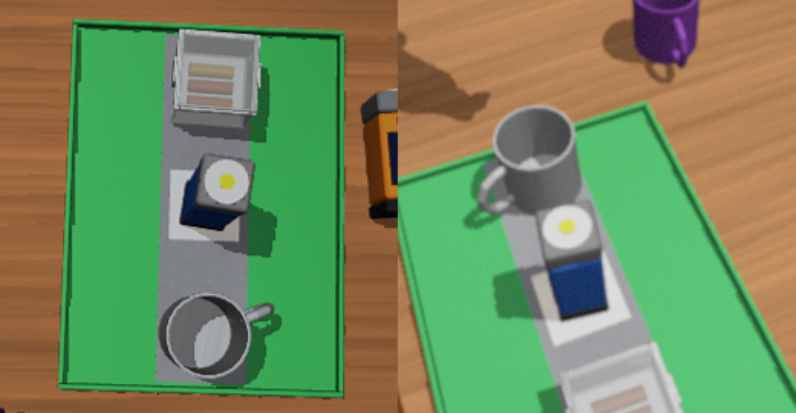

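The mug is now about 9.5 mm from its start (shift -3, 6 px), still upright, with 10 mm to spare. The torch stands on the square. I'll check the box in the saved pictures and then hand in.

```bash
python3 - <<'E'
from h import *
A,B=cv2.imread("pics/top0.png"),cv2.imread("pics/t10.png")
r=cv2.matchTemplate(B[35:140,290:400],A[55:118,308:374],cv2.TM_CCOEFF_NORMED);_,v,_,l=cv2.minMaxLoc(r); print(v,"box shift",l[0]+290-308,l[1]+35-55)
h=cv2.cvtColor(B,cv2.COLOR_BGR2HSV)[130:190,320:380]; ys,xs=np.where(cv2.inRange(h,(22,150,120),(35,255,255))); uv=(xs.mean()+320,ys.mean()+130)
print("lens xy",onplane("top",[uv],136)[0],"spot",SPOT)
st=bot.get_state(); print(st["t"],st["contact_force"].round(1)); print(bot.sign_off())
E
```

```text
0.9994434714317322 box shift 0 0
lens xy [584.9494785 -42.1579417 136.       ] spot [585. -42.   6.]
20.925 [-0.6  0.9 -0. ]
the job is handed in; nothing more can be done
None
```

The blue torch is standing upright on the white square, and I handed the job in at 20.9 s of the 29 s. However, I moved the mug along the way and had to push it back.

- **Torch:** I gripped it across its sides with the hand tilted, lifted it, turned it 90° and lowered it until it touched at about 5 N. Only then did I let go and back out. In the last picture the lens centre is within about 1 mm of the square's centre, and the foot is wholly on the white.
- **Mug:** It was shoved about 20 mm towards the robot during the lift or the turn; I did not find out what hit it. I pushed it back with closed fingertips. It stands upright about 9–10 mm from where it started and is slightly rotated; the limit is 20 mm.
- **Clear box:** It shows no shift in the pictures.
- **Orange torch and purple mug:** I did not touch either on purpose, but I only judged them by eye.
- **Robot:** It ended clear of everything, with about 1 N at the wrist, which is sensor noise.
- **Disagreement:** Before lowering, the foot looked about 5 px high in the scene view. Contact came within 1 mm of the planned height, so the model was right.

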